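# Release the spring-loaded captive screw of a bottle clamp and take the bottle out

### The job

Free the white bottle from the bottle clamp: pull the black knurled knob of the spring-loaded captive screw straight up until its foot is out of the base, then turn it counterclockwise (seen from above) to its stop so that the thread holds it up. Then slide the hold-down all the way back off the bottle, and stand the bottle upright in the blue spill tray, without tipping or dropping it. Leave the screw held up and the hold-down back, and do not disturb the other things on the bench.

Things in the scene. Friction and masses are not known exactly. Their poses are not given: they have to be found in the camera images.
- clamp_base: Bottle clamp fixed on the bench: grey base plate 120 x 300 x 10 mm (x, y, z), origin at the centre of its underside, z up. Bottle seat at y = -95 mm; screw axis at x = 0, y = +5 mm with the hold-down home. The hold-down slides along +y of this body, away from the bottle. A curved back stop, its top 40 mm above the bench, stands behind the bottle on its -y side.
- bottle_seat (a point): Centre of the round black seat on the base plate, 10 mm above the bench, where the bottle stands at the start; axes as the clamp base's.
- knob_grip (a point): Where to grip the black knurled round knob (42 mm diameter, 34 mm tall, yellow line on top): on its axis, 14 mm below its top, 20 mm above its underside; 153 mm above the bench at rest; moves and turns with the knob, z up. Within 100 mm of it all else stays below the knob's underside, so it may be gripped from above at any yaw.
- screw_lift (a joint): Lift of the captive screw with its knob, m: 0 at rest, 0.015 upper stop. A spring pulls it down with 7 N at 0, 12 N at the top. Its foot locks the hold-down until raised 7 mm. Below 9 mm it turns no more than 0.3 rad; pulled up 11 to 15 mm it turns onto the thread, which then carries it (9 to 11 mm along the turn). Let go before it has turned 0.4 rad, it snaps back.
- knob (a joint): Turn of the knob about vertical, rad: 0 at the start, growing counterclockwise seen from above, stop at 2.0. Turning takes about 0.1 N m. Once on the thread it stays where it is left, so it may be turned in two or more grasps.
- hold_down (a joint): Travel of the aluminium hold-down along +y of clamp_base, m: 0 home, 0.075 fully back (stop). Column 82 x 64 mm (x, y) round the screw axis, top 128 mm above the bench; its 34 mm wide arm reaches 11 mm past the cap's centre, 1 mm above the cap, and traps the bottle at home. It slides with 2 to 4 N, stays where left and can be pulled by the knob.
- bottle: White plastic bottle with a ribbed white screw cap, 0.14 to 0.28 kg, 108 mm tall, body 60 mm in diameter and straight up to 65 mm above its underside, then a shoulder, cap 49 mm in diameter from 81 mm to the top. Origin at the centre of its underside, z up. It can be gripped round the body or the cap.
- tray: Blue open spill tray fixed on the bench, 150 x 180 x 22 mm outside (x, y, z), walls and floor 4 mm thick. Origin at the centre of its underside, z up.
- timer: White bench timer, 66 x 66 x 20 mm, bystander. Origin at the centre of its underside.
- beaker: Clear beaker, 98 mm wide, 125 mm tall, bystander. Origin at the centre of its underside.
- petri_dish: Petri dish, 70 mm wide, 15 mm tall, bystander. Origin at the centre of its underside.

How it is judged:
By the outcome, as a careful person would: the job done as asked, in the order asked, and still so for the second after the job is handed in, with the robot touching nothing.
It also fails if it takes over 64 s, if anything falls off the work surface, if the arm or the gripper's body presses on something with over 40 N, if the wrist force passes 120 N, or if a joint passes its speed limit or range.

### The arm

A 6-joint arm with a two-finger parallel gripper is mounted at the origin on a cart in front of the work surface, level with it; the furniture and walls round the work are solid. World frame = base frame: x ahead of the robot, y to its left, z up, the work surface at z = 0. Lengths are in m, angles in rad, forces in N, time in s.
With the tool pointing down it reaches from about 0.425 to 1.125 m from the base axis. Payload 14.9 kg.
Tool frame: the origin (TCP) lies midway between the tips of the shut fingers; the grasp point (between the pads) lies 19 mm behind it (ctrl.pinch_z is the distance from the TCP to the grasp point, in m); y points along the fingers, z is the direction in which the jaws open and shut, and the axes are right-handed (so a half turn about y gives the same grasp; the last joint's range is limited). The gripper opens to 91 mm and grips with 3 to 60 N. Pads are 32 mm wide; open, the fingers measure 118 mm over their backs; the gripper's body (76 mm by 178 mm) begins 60 mm behind the grasp point.
Start: joints at [-1.134, 0.379, 1.734, -0, 1.028, -0.033], TCP at [0.317, -0.624, 0.214] pointing down, gripper open.
Joint ranges: [-2.77, 2.77], [-0.74, 2.19], [0, 2.66], [-1.06, 4.2], [0.31, 2.87], [-3.08, 3.08]. Speed limits (rad/s): [1.89, 1.89, 2.39, 3.14, 3.14, 3.14].

### API

Orientations are given as a unit quaternion [w, x, y, z].
In Python, from station import ctrl gives the robot as it stands.
- The arm moves only by the tool drive_tool, never from a script. Its argument "series" is a list that holds one entry, the list of rows, each a list of 6 numbers: the shift along the world's x, y, z in units of 40 mm (1.0 is 40 mm), then the turn, a rotation vector about the world's x, y, z in units of 5 degrees (1.0 is 5 degrees). In form: [[[dx, dy, dz, ax, ay, az], ...]]. A call has 1 to 20 rows; each row is the pose to reach, as a shift and turn from the pose commanded when the call began; what a row does not reach only later rows make up. A row lasts 1/12 s, in which the tool goes at most 41.7 mm and 7.16 degrees, less where a joint would pass 70% of its speed; a pose out of reach is approached as far as the arm can. A call with a gripper value outside its range is refused whole. "claw" is the finger opening in mm, from 0 to 91.2, set as the call begins (left out, the last holds). The fingers move at their own pace and stop on an object; the grip force is fixed at half the most. Time passes only in rows, so rows that repeat a pose let the fingers close. It gives the time, the measured TCP pose, the force and the opening at its end, in the units of the state.
- ctrl.observe(): the state, without advancing time (a new reading comes with each control period).
- ctrl.grab_frame(name): name is "scene" or "top" or "wrist"; returns a dict with "color" (480x640x3 uint8, red, green, blue), "vfov" (degrees; the focal length in pixels is half the picture's height over the tangent of half this angle, whatever the lens; pixels are square), "cx", "cy" (the principal point, pixels), "rvec" (rotation vector, rad) and "tvec" (3), from world to camera coordinates, as OpenCV has them. Camera axes: x right, y down, z forward; pixel columns grow to the right and rows downward; lengths in m; the calibration is good to about 2 mm. A picture is of the moment at which its call begins. There is no depth.
- ctrl.sign_off(): hands the job in, once; it reports no verdict.
Trained networks look in a picture, given as the dict that the camera call returned (one of the last four; its "shot" number tells which), for a name from the list of things; names that differ only in an ending like _2 or _b are one class to them, and where a whole thing is asked for, a point or a joint stands for the part that bears it (a point fixed in the world has none). Each returns a list of dicts, best first, with "p" (0 to 1); they miss things now and then, are a little off and sometimes report something else, mostly with a low value. They report only what shows in the picture. A call takes as long as a camera call.
- ctrl.spot_in(picture, query): "extent" ([centre column, centre row, width, height] in pixels, round what is visible of it).
The state is a dict: "time": time; "joint_positions": joint angles; "qd": joint speeds; "effort": joint torques, N m; "tool_pos": TCP position; "eef_rot": TCP orientation; "force": force on the tool from outside, world axes, zero at the start; "wrist_torque": the same for the moment, N m; "opening": finger opening in m.
Only numpy, scipy, OpenCV 4.12 (cv2) and the standard library are available. Lean on these libraries where they do the work, as an engineer would, in place of code of your own. Each camera call takes 0.05 s, during which the arm holds its last target. There are 200 camera calls.

## Working session

There is one attempt and no reset: what is moved stays moved. The work goes in short steps, Python scripts to look and compute and a tool call to move; the robot and the scene stay as the last step left them, time stands still between calls to the robot, and variables do not carry over. Pictures are saved under pics/ and viewed, about 8 in all and at most 12, crops included, and the job is handed in when it is done.

Besides the shell and the picture viewer there is one more tool, called after "Call:" by a JSON object that holds its "api" and its "payload", one argument or row to a line. drive_tool: Moves the arm, as the interface text tells. Its arguments: {"type":"object","properties":{"series":{"type":"array"},"claw":{"type":"number"}},"required":["series"]}

```bash
mkdir -p pics
cat > h.py <<'E'
import numpy as np, cv2
from station import ctrl
def cam(f):
    R=cv2.Rodrigues(np.array(f["rvec"],float))[0]; t=np.array(f["tvec"],float).ravel()
    F=240/np.tan(np.radians(f["vfov"])/2); return R,t,F
def unproj(f,u,v,z):
    R,t,F=cam(f); d=R.T@np.array([(u-f["cx"])/F,(v-f["cy"])/F,1]); o=-R.T@t
    return o+d*(z-o[2])/d[2]
def proj(f,p):
    R,t,F=cam(f); q=R@np.array(p,float)+t; return np.array([f["cx"]+F*q[0]/q[2],f["cy"]+F*q[1]/q[2]])
def save(f,n): cv2.imwrite("pics/"+n,f["color"][:,:,::-1])
E
python3 - <<'E'
from h import *
print(ctrl.observe())
for n in ["top","scene"]:
    f=ctrl.grab_frame(n); save(f,n+"0.png"); R,t,F=cam(f); print(n,-R.T@t,R[2],F)
    for q,z in [("knob_grip",.16),("clamp_base",0),("bottle",.1),("tray",.02),("timer",.02),("beaker",.06),("petri_dish",.01),("hold_down",.128)]:
        for r in ctrl.spot_in(f,q)[:2]: print(q,round(r["p"],2),np.round(r["extent"]),np.round(unproj(f,*r["extent"][:2],z),3))
E
```

```text
{'time': 0.0, 'joint_positions': array([-1.13432820e+00,  3.79412367e-01,  1.73476535e+00,  8.42288990e-06,
        1.02853926e+00, -3.32476011e-02]), 'qd': array([ 0.00076245,  0.00070889, -0.00060451,  0.00204691, -0.003235  ,
       -0.00155574]), 'effort': array([-3.63666222e-03, -7.63731909e+01, -4.34372520e+01,  6.50190236e-02,
        4.24324488e-02, -7.16986483e-05]), 'tool_pos': array([ 0.31670341, -0.62381087,  0.21329325]), 'eef_rot': array([ 0.16446848, -0.16462269,  0.6880851 , -0.68730516]), 'force': array([-0.34955643, -0.55647643,  0.53300369]), 'wrist_torque': array([ 0.04322555,  0.03985969, -0.00260443]), 'opening': 0.09121018853178112}
top [ 0.46109998 -0.11035679  1.50617057] [ 0.09758322  0.0225091  -0.99497279] 485.27714527717774
knob_grip 0.49 [219. 261.  19.  12.] [0.526 0.188 0.16 ]
clamp_base 0.92 [232. 262.  98.  43.] [0.53  0.181 0.   ]
bottle 0.61 [263. 261.  20.  21.] [0.532 0.072 0.1  ]
tray 0.74 [342. 267.  62.  53.] [ 0.523 -0.161  0.02 ]
timer 0.83 [276. 203.  20.  21.] [0.715 0.048 0.02 ]
timer 0.45 [217. 260.  16.  16.] [0.533 0.224 0.02 ]
beaker 
[... 187 characters left out ...]
. 261.  51.  23.] [0.528 0.153 0.128]
hold_down 0.37 [342. 267.  62.  49.] [ 0.518 -0.156  0.128]
scene [-0.43857155  0.5885947   1.23516337] [ 0.62319791 -0.40111547 -0.67136484] 571.0298412995886
knob_grip 0.71 [252. 294.  19.  20.] [0.523 0.194 0.16 ]
clamp_base 0.61 [256. 325. 112.  89.] [0.553 0.18  0.   ]
bottle 0.79 [288. 306.  17.  41.] [0.484 0.112 0.1  ]
tray 0.75 [336. 284.  28.  36.] [ 0.547 -0.086  0.02 ]
timer 0.7 [267. 272.  22.  24.] [0.703 0.062 0.02 ]
beaker 0.75 [199. 285.  39.  53.] [0.729 0.268 0.06 ]
petri_dish 0.9 [449. 260.  25.  17.] [ 0.442 -0.444  0.01 ]
hold_down 0.8 [263. 313.  59.  57.] [0.475 0.189 0.128]
hold_down 0.61 [265. 272.  25.  25.] [0.606 0.111 0.128]
```

Run:
```python
import cv2,numpy as np
a=cv2.imread("pics/top0.png")[165:325,160:480]; b=cv2.imread("pics/scene0.png")[220:400,170:490]
cv2.imwrite("pics/a.png",np.vstack([cv2.resize(a,(560,280)),cv2.resize(b,(560,315))]))
```

```text
(no output)
```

View pics/a.png

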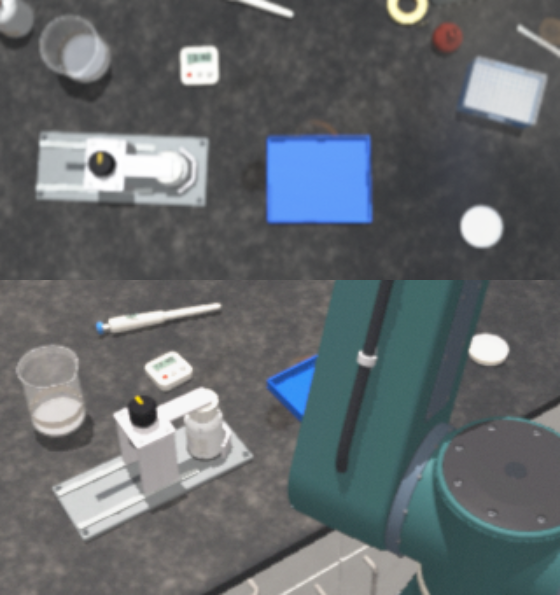

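Call:
{"api": "drive_tool", "payload": {
  "series": [
    [[5.2,20,2,0,0,0],[5.2,20,2,0,0,0],[5.2,20,2,0,0,0],[5.2,20,2,0,0,0],[5.2,20,2,0,0,0],[5.2,20,2,0,0,0],[5.2,20,2,0,0,0],[5.2,20,2,0,0,0],[5.2,20,2,0,0,0],[5.2,20,2,0,0,0],[5.2,20,2,0,0,0],[5.2,20,2,0,0,0],[5.2,20,2,0,0,0],[5.2,20,2,0,0,0],[5.2,20,2,0,0,0],[5.2,20,2,0,0,0],[5.2,20,2,0,0,0],[5.2,20,2,0,0,0],[5.2,20,2,0,0,0],[5.2,20,2,0,0,0]]
  ]
}}

```text
time: 2.57
tool_pos: [0.525, 0.1784, 0.2944]
eef_rot: [0.165, -0.165, 0.688, -0.688]
force: [1.2, -0.5, 0.3]
opening: 0.0911
```

Run:
```python
from h import *
s=ctrl.observe(); print(s["joint_positions"])
f=ctrl.grab_frame("wrist"); save(f,"w1.png"); R,t,F=cam(f); print(-R.T@t,R[2])
for q,z in [("knob_grip",.16),("bottle",.118),("tray",.022)]:
    for r in ctrl.spot_in(f,q)[:2]: print(q,round(r["p"],2),np.round(r["extent"]),np.round(unproj(f,*r["extent"][:2],z),3))
```

```text
[2.85432296e-01 5.60552874e-02 1.97403623e+00 2.44779622e-05
 1.11076269e+00 1.38584838e+00]
[0.59082029 0.21125859 0.46445344] [-0.23266243 -0.11784454 -0.96539156]
knob_grip 0.73 [304. 206.  57.  60.] [0.535 0.192 0.16 ]
bottle 0.93 [400. 238.  68.  78.] [0.541 0.102 0.118]
tray 0.59 [558. 280. 140.  90.] [ 0.566 -0.114  0.022]
```

View pics/w1.png

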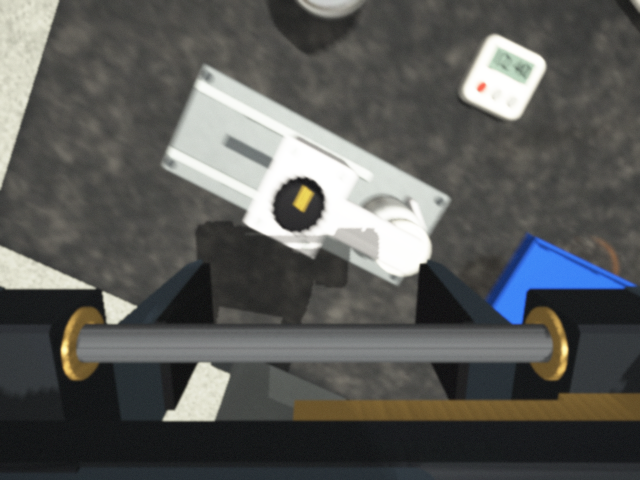

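The wrist view shows the knob top near (299,203), plate corners near (207,70), (167,163), (395,282), (448,200), and the tray to the right.

Run:
```python
from h import *
f=ctrl.grab_frame("wrist")
g=cv2.cvtColor(f["color"],cv2.COLOR_RGB2GRAY)
m=(g[160:250,255:345]<75).astype(np.uint8)
n,l,st,c=cv2.connectedComponentsWithStats(m); i=l[52,35] if l[52,35] else 1+st[1:,4].argmax()
cs=cv2.findContours((l==i).astype(np.uint8),0,2)[0][0]; (x,y),r=cv2.minEnclosingCircle(cs); print("knob",x+255,y+160,r,st[i], unproj(f,x+255,y+160,.160))
print(unproj(f,299,203,.167))
P=[unproj(f,*p,.01) for p in [(207,68),(163,165),(397,284),(450,199)]]
for p in P: print(p.round(3))
yaw=np.degrees([np.arctan2(*(a-b)[1::-1]) for a,b in [(P[0],P[3]),(P[1],P[2])]])-90; print(yaw, np.mean(P,0))
t=ctrl.grab_frame("top"); c=t["color"].astype(int)
m=((c[:,:,2]>130)&(c[:,:,2]-c[:,:,0]>70)).astype(np.uint8)
k=max(cv2.findContours(m,0,2)[0],key=cv2.contourArea); b=cv2.boxPoints(cv2.minAreaRect(k))
Q=[unproj(t,*p,.022) for p in b]; print("tray",np.round(Q,3),np.mean(Q,0))
```

```text
knob 299.5 205.62280654907227 28.73187828063965 [  18   17   54   58 2162] [0.53403513 0.1930901  0.16      ]
[0.53691369 0.19466088 0.167     ]
[0.591 0.333 0.01 ]
[0.479 0.337 0.01 ]
[0.474 0.041 0.01 ]
[0.589 0.039 0.01 ]
[-0.50359955 -0.86698773] [0.53332871 0.18772658 0.01      ]
tray [[ 0.597 -0.066  0.022]
 [ 0.603 -0.25   0.022]
 [ 0.45  -0.253  0.022]
 [ 0.445 -0.071  0.022]] [ 0.52370662 -0.159868    0.022     ]
```

Call:
{"api": "drive_tool", "payload": {
  "series": [
    [[0.22,0.4,-1,0,0,0],[0.22,0.4,-2,0,0,0],[0.22,0.4,-3,0,0,0],[0.22,0.4,-3.6,0,0,0],[0.22,0.4,-3.9,0,0,0],[0.22,0.4,-3.9,0,0,0],[0.22,0.4,-3.9,0,0,0]]
  ]
}}

```text
time: 3.45
tool_pos: [0.5342, 0.1912, 0.1388]
eef_rot: [-0.164, 0.164, -0.688, 0.688]
force: [0.5, 0.2, -0.3]
opening: 0.0912
```

Call:
{"api": "drive_tool", "payload": {
  "claw": 30,
  "series": [
    [[0,0.04,-0.04,0,0,0],[0,0.04,-0.04,0,0,0],[0,0.04,-0.04,0,0,0],[0,0.04,-0.04,0,0,0],[0,0.04,-0.04,0,0,0],[0,0.04,-0.04,0,0,0],[0,0.04,-0.04,0,0,0],[0,0.04,-0.04,0,0,0]]
  ]
}}

```text
time: 4.12
tool_pos: [0.5337, 0.1934, 0.1364]
eef_rot: [-0.165, 0.165, -0.688, 0.688]
force: [0.3, 0.1, 1.2]
opening: 0.0413
```

Call:
{"api": "drive_tool", "payload": {
  "series": [
    [[0,0,0.1,0,0,0],[0,0,0.2,0,0,0],[0,0,0.3,0,0,0],[0,0,0.33,0,0,0],[0,0,0.33,0,0,0],[0,0,0.33,0,0,0]]
  ]
}}

```text
time: 4.62
tool_pos: [0.5334, 0.1933, 0.1493]
eef_rot: [-0.164, 0.165, -0.688, 0.688]
force: [2.3, 0.3, -10.7]
opening: 0.0413
```

Call:
{"api": "drive_tool", "payload": {
  "series": [
    [[0,0,0,0,0,1],[0,0,0,0,0,2],[0,0,0,0,0,3],[0,0,0,0,0,4.2],[0,0,0,0,0,5.4],[0,0,0,0,0,6.6],[0,0,0,0,0,7.8],[0,0,0,0,0,9],[0,0,0,0,0,10.2],[0,0,0,0,0,11.4],[0,0,0,0,0,12.6],[0,0,0,0,0,13.8],[0,0,0,0,0,15],[0,0,0,0,0,16.2],[0,0,0,0,0,17.4],[0,0,0,0,0,18.6],[0,0,0,0,0,19.8],[0,0,0,0,0,21],[0,0,0,0,0,22],[0,0,0,0,0,22.6]]
  ]
}}

```text
time: 6.28
tool_pos: [0.5322, 0.1934, 0.1486]
eef_rot: [-0.664, 0.665, -0.242, 0.24]
force: [-3.8, 1.9, -11.0]
opening: 0.0413
```

Run:
```python
from h import *
s=ctrl.observe(); print(s["joint_positions"],s["wrist_torque"],s["force"])
from scipy.spatial.transform import Rotation as R
w=s["eef_rot"]; z=R.from_quat(np.r_[w[1:],w[0]]).as_matrix()[:,2]; print(np.degrees(np.arctan2(z[1],z[0])))
```

```text
[ 3.07012220e-01  2.62970008e-01  2.03542294e+00  8.59699477e-04
  8.46329216e-01 -5.69487760e-01] [ 0.52399685  0.57694888 -0.02208236] [ -3.77734983   1.88317122 -10.98866509]
50.18719355083694
```

Call:
{"api": "drive_tool", "payload": {
  "series": [
    [[0,0,0,0,0,0.6],[0,0,0,0,0,1.2],[0,0,0,0,0,1.2],[0,0,0,0,0,1.2]]
  ]
}}

```text
time: 6.62
tool_pos: [0.5325, 0.1932, 0.1488]
eef_rot: [-0.675, 0.676, -0.209, 0.207]
force: [-5.0, 0.5, -10.9]
opening: 0.0411
```

Run:
```python
from h import *
s=ctrl.observe(); print(s["wrist_torque"],s["force"])
from scipy.spatial.transform import Rotation as R
w=s["eef_rot"]; z=R.from_quat(np.r_[w[1:],w[0]]).as_matrix()[:,2]; print(np.degrees(np.arctan2(z[1],z[0])))
```

```text
[ 0.15320309  0.85145496 -0.54152876] [ -4.96967682   0.51614259 -10.89630416]
55.79018115844462
```

Call:
{"api": "drive_tool", "payload": {
  "series": [
    [[0,0,-0.04,0,0,0],[0,0,-0.04,0,0,0],[0,0.2,-0.04,0,0,0],[0,0.4,-0.04,0,0,0],[0.01,0.6,-0.04,0,0,0],[0.01,0.8,-0.04,0,0,0],[0.01,1.0,-0.04,0,0,0],[0.01,1.2,-0.04,0,0,0],[0.02,1.4,-0.04,0,0,0],[0.02,1.6,-0.04,0,0,0],[0.02,1.75,-0.04,0,0,0],[0.02,1.85,-0.04,0,0,0],[0.02,1.9,-0.04,0,0,0],[0.02,1.9,-0.04,0,0,0],[0.02,1.9,-0.04,0,0,0]]
  ]
}}

```text
time: 7.87
tool_pos: [0.5338, 0.269, 0.1481]
eef_rot: [-0.675, 0.676, -0.208, 0.207]
force: [-9.0, -5.6, 0.0]
opening: 0.0413
```

Call:
{"api": "drive_tool", "payload": {
  "series": [
    [[-0.03,0.06,0,0,0,0],[-0.03,0.06,0,0,0,0],[-0.03,0.06,0,0,0,0]]
  ]
}}

```text
time: 8.12
tool_pos: [0.5331, 0.2704, 0.1482]
eef_rot: [-0.675, 0.677, -0.208, 0.208]
force: [-3.9, -16.1, 3.0]
opening: 0.0408
```

Call:
{"api": "drive_tool", "payload": {
  "claw": 91,
  "series": [
    [[0,-0.06,0,0,0,0],[0,-0.06,0,0,0,0],[0,-0.06,0,0,0,0],[0,-0.06,0,0,0,0],[0,-0.06,0,0,0,0],[0,-0.06,0.5,0,0,0],[0,-0.06,1.2,0,0,0],[0,-0.06,2,0,0,0],[0,-0.06,2.8,0,0,0],[0,-0.06,3,0,0,0],[0,-1,3,0,0,-1.4],[0,-2,3,0,0,-2.8],[0,-2.5,3,0,0,-4.2],[0,-2.5,3,0,0,-5.6],[0,-2.5,3,0,0,-7],[0,-2.5,3,0,0,-8.4],[0,-2.5,3,0,0,-9.8],[0,-2.5,3,0,0,-11.2],[0,-2.5,3,0,0,-11.2],[0,-2.5,3,0,0,-11.2]]
  ]
}}

```text
time: 9.78
tool_pos: [0.5333, 0.1719, 0.2678]
eef_rot: [0.501, -0.501, 0.499, -0.499]
force: [-1.0, -0.3, 0.4]
opening: 0.091
```

Run:
```python
from h import *
s=ctrl.observe(); print(s["joint_positions"],s["opening"],s["tool_pos"])
f=ctrl.grab_frame("wrist"); save(f,"w2.png"); 
for q,z in [("knob_grip",.170),("bottle",.07)]:
    for r in ctrl.spot_in(f,q)[:2]: print(q,round(r["p"],2),np.round(r["extent"]),np.round(unproj(f,*r["extent"][:2],z),3))
print(proj(f,[.532,.093,.118]))
```

```text
[ 2.70199973e-01  9.50853623e-02  1.98356755e+00 -2.04233365e-06
  1.06289598e+00  2.67780374e-01] 0.09103195212867814 [0.53332186 0.1718927  0.26779519]
knob_grip 0.75 [315.  87.  73.  78.] [0.534 0.268 0.17 ]
[312.18477672 312.02394745]
```

View pics/w2.png

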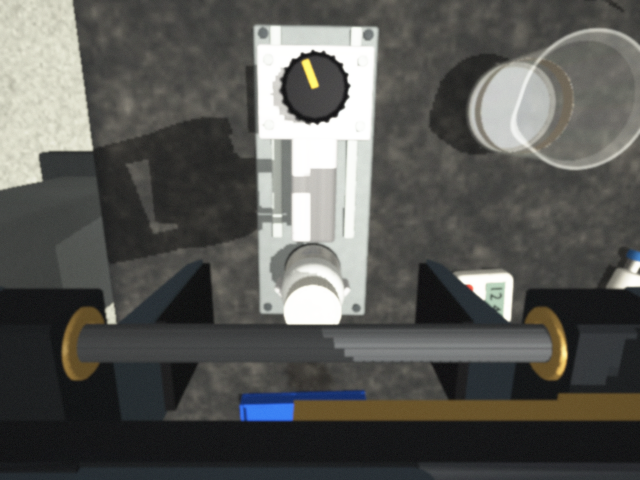

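Call:
{"api": "drive_tool", "payload": {
  "series": [
    [[-0.02,-1,0,0,0,0],[-0.02,-1.92,0,0,0,0],[-0.02,-1.92,0,0,0,0],[-0.02,-1.92,-0.8,0,0,0],[-0.02,-1.92,-1.6,0,0,0],[-0.02,-1.92,-2.4,0,0,0],[-0.02,-1.92,-3.2,0,0,0],[-0.02,-1.92,-3.8,0,0,0],[-0.02,-1.92,-4.2,0,0,0],[-0.02,-1.92,-4.4,0,0,0],[-0.02,-1.92,-4.4,0,0,0],[-0.02,-1.92,-4.4,0,0,0]]
  ]
}}

```text
time: 10.93
tool_pos: [0.5328, 0.0951, 0.0924]
eef_rot: [-0.5, 0.5, -0.5, 0.5]
force: [0.1, 0.3, 0.5]
opening: 0.0911
```

Run:
```python
from h import *
f=ctrl.grab_frame("top"); R,t,F=cam(f); a=f["color"][225:300,170:300]; b=ctrl.grab_frame("wrist")["color"]
a=cv2.resize(a,(640,369),interpolation=3)
g=ctrl.grab_frame("scene")["color"][250:370,210:350]; cv2.imwrite("pics/c.png",np.hstack([cv2.resize(b,(400,300)),cv2.resize(g,(350,300),interpolation=3)])[:,:,::-1])
```

```text
(no output)
```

View pics/c.png

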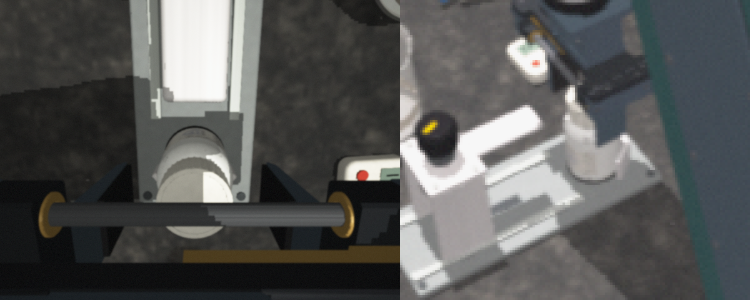

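The cap sits between the pads, and the hold-down is fully back with the knob raised. Closing on the cap.

Call:
{"api": "drive_tool", "payload": {
  "claw": 35,
  "series": [
    [[0,0,0,0,0,0],[0,0,0,0,0,0],[0,0,0,0,0,0],[0,0,0,0,0,0],[0,0,0,0,0,0],[0,0,0,0,0,0],[0,0,0,0,0,0],[0,0,0,0,0,0],[0,0,0.2,0,0,0],[0,0,0.5,0,0,0],[0,0,0.8,0,0,0]]
  ]
}}

```text
time: 12.0
tool_pos: [0.5323, 0.095, 0.1249]
eef_rot: [0.5, -0.5, 0.5, -0.5]
force: [-0.4, 0.7, -2.0]
opening: 0.0485
```

Call:
{"api": "drive_tool", "payload": {
  "series": [
    [[0,0,0.3,0,0,0],[0,0,0.6,0,0,0],[0,0,0.9,0,0,0],[0,-0.2,1,0,0,0],[0,-0.5,1,0,0,0],[-0.1,-0.9,1,0,0,0],[-0.2,-1.4,1,0,0,0],[-0.2,-1.9,1,0,0,0],[-0.2,-2.4,1,0,0,0],[-0.2,-2.9,1,0,0,0],[-0.2,-3.4,1,0,0,0],[-0.2,-3.9,1,0,0,0],[-0.2,-4.4,1,0,0,0],[-0.2,-4.9,1,0,0,0],[-0.2,-5.4,1,0,0,0],[-0.2,-5.8,1,0,0,0],[-0.2,-6.1,1,0,0,0],[-0.2,-6.3,1,0,0,0],[-0.2,-6.4,1,0,0,0],[-0.2,-6.4,1,0,0,0]]
  ]
}}

```text
time: 13.67
tool_pos: [0.5243, -0.1615, 0.1637]
eef_rot: [0.499, -0.5, 0.501, -0.5]
force: [1.2, 0.6, -1.4]
opening: 0.0484
```

Run:
```python
from h import *
print(ctrl.observe()["tool_pos"],ctrl.observe()["force"])
a=ctrl.grab_frame("top")["color"][200:320,170:410]; b=ctrl.grab_frame("wrist")["color"]
cv2.imwrite("pics/d.png",np.hstack([cv2.resize(b,(400,300)),cv2.resize(a,(400,300),interpolation=3)])[:,:,::-1])
```

```text
[ 0.52427186 -0.16153113  0.16371323] [ 1.16652386  0.6082022  -1.4321503 ]
```

View pics/d.png

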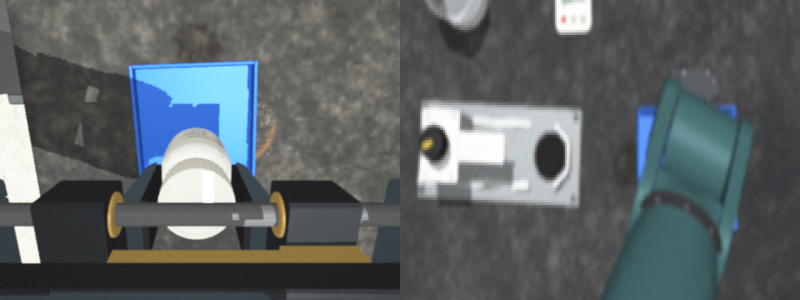

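Call:
{"api": "drive_tool", "payload": {
  "series": [
    [[0,0,-0.4,0,0,0],[0,0,-0.8,0,0,0],[0,0,-1.2,0,0,0],[0,0,-1.5,0,0,0],[0,0,-1.7,0,0,0],[0,0,-1.8,0,0,0],[0,0,-1.86,0,0,0],[0,0,-1.88,0,0,0],[0,0,-1.88,0,0,0]]
  ]
}}

```text
time: 14.52
tool_pos: [0.5248, -0.161, 0.0891]
eef_rot: [-0.5, 0.5, -0.5, 0.501]
force: [0.0, 0.4, -2.2]
opening: 0.0484
```

Call:
{"api": "drive_tool", "payload": {
  "series": [
    [[0,0,-0.02,0,0,0],[0,0,-0.04,0,0,0],[0,0,-0.04,0,0,0],[0,0,-0.04,0,0,0]]
  ]
}}

```text
time: 14.85
tool_pos: [0.5246, -0.161, 0.0873]
eef_rot: [-0.5, 0.5, -0.5, 0.5]
force: [0.4, 0.7, -2.3]
opening: 0.0486
```

Call:
{"api": "drive_tool", "payload": {
  "series": [
    [[0,0,-0.02,0,0,0],[0,0,-0.03,0,0,0],[0,0,-0.03,0,0,0],[0,0,-0.03,0,0,0]]
  ]
}}

```text
time: 15.18
tool_pos: [0.5245, -0.161, 0.0859]
eef_rot: [0.5, -0.5, 0.5, -0.5]
force: [-0.8, 0.2, -2.9]
opening: 0.048
```

Call:
{"api": "drive_tool", "payload": {
  "series": [
    [[0,0,-0.02,0,0,0],[0,0,-0.04,0,0,0],[0,0,-0.04,0,0,0],[0,0,-0.04,0,0,0]]
  ]
}}

```text
time: 15.52
tool_pos: [0.5248, -0.1612, 0.0856]
eef_rot: [-0.5, 0.5, -0.5, 0.5]
force: [-8.7, 1.8, 22.5]
opening: 0.0482
```

Call:
{"api": "drive_tool", "payload": {
  "series": [
    [[0,0,0.02,0,0,0],[0,0,0.025,0,0,0],[0,0,0.025,0,0,0]]
  ]
}}

```text
time: 15.77
tool_pos: [0.5247, -0.1611, 0.0856]
eef_rot: [-0.5, 0.5, -0.5, 0.501]
force: [-2.0, -0.5, 7.5]
opening: 0.0481
```

Call:
{"api": "drive_tool", "payload": {
  "claw": 91,
  "series": [
    [[0,0,0,0,0,0],[0,0,0,0,0,0],[0,0,0,0,0,0],[0,0,0,0,0,0],[0,0,0,0,0,0],[0,0,0.3,0,0,0],[0,0,0.8,0,0,0],[0,0,1.5,0,0,0],[0,0,2.3,0,0,0],[0,0,3,0,0,0],[0,0,3.6,0,0,0],[0,-0.8,4,0,0,0],[0,-1.6,4,0,0,0],[0,-2.4,4,0,0,0],[0,-3.2,4,0,0,0],[0,-4,4,0,0,0],[0,-4.5,4,0,0,0],[0,-5,4,0,0,0],[0,-5,4,0,0,0],[0,-5,4,0,0,0]]
  ]
}}

```text
time: 17.43
tool_pos: [0.5243, -0.3614, 0.2459]
eef_rot: [-0.499, 0.499, -0.501, 0.501]
force: [0.7, 0.7, -0.2]
opening: 0.0907
```

Run:
```python
from h import *
f=ctrl.grab_frame("top"); a=f["color"][190:310,170:410]; b=ctrl.grab_frame("scene")["color"][230:380,180:380]
for r in ctrl.spot_in(f,"bottle")[:2]: print(r["p"],r["extent"],unproj(f,*r["extent"][:2],.06))
print(ctrl.observe()["force"])
cv2.imwrite("pics/e.png",np.hstack([cv2.resize(b,(400,300),interpolation=3),cv2.resize(a,(400,300),interpolation=3)])[:,:,::-1])
```

```text
0.86 [345.0, 266.4, 19.7, 22.5] [ 0.52377071 -0.16758842  0.06      ]
0.52 [340.3, 267.9, 60.2, 52.5] [ 0.51891221 -0.15373204  0.06      ]
[-0.45480455  0.08055402  0.95621801]
```

View pics/e.png

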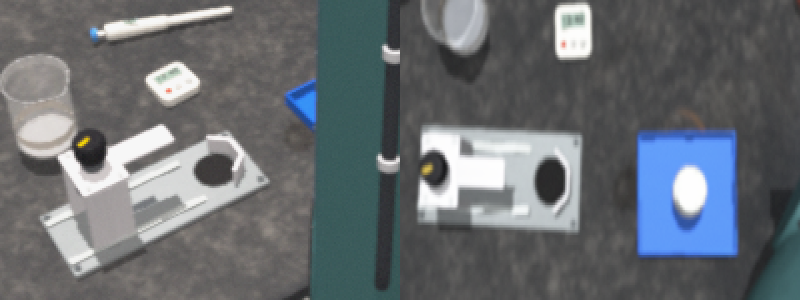

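The bottle stands upright mid-tray (around (690,190)). The knob is up with its shaft showing, the hold-down is back, and the beaker and timer haven't moved.

```bash
python3 -c "
from station import ctrl
print(ctrl.sign_off())"
```

```text
the job is handed in; nothing more can be done
None
```

The bottle is free and standing upright near the centre of the blue tray. The screw is held up on its thread and the hold-down is fully back. I handed the job in at about 17.5 s of robot time.

- **Screw:** I pulled the knob up 13 mm, with the spring pulling about 11 N, and turned it counterclockwise until the stop pushed back (about 0.5 N m). When I lowered it slightly, the load on the gripper dropped to about 0 N, so the thread was carrying it.
- **Hold-down:** I slid it about 76 mm by the knob. It met its end stop with a 16 N reaction, and I eased off before letting go.
- **Bottle:** I lifted it by the cap and set it down in the tray. Contact briefly reached 22 N, which I relieved before opening the gripper.

The last pictures show the bottle upright in the tray, the knob still up with its shaft visible, and the hold-down back. The beaker and timer look untouched; I did not recheck the petri dish, but the arm was kept well clear of it. The gripper was clear of everything. No check failed; the detector's second, low-confidence "bottle" was just the tray.

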